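# Make up two brazing kits

### The arm

A 6-joint arm with a two-finger parallel gripper is mounted at the origin on the work surface. World frame = base frame: x ahead of the robot, y to its left, z up, the work surface at z = 0. Lengths are in m, angles in degrees, forces in N, time in s.
With the tool pointing down it reaches from about 0.25 to 0.775 m from the base axis. Payload 4 kg.
Tool frame: the origin (TCP) lies between the finger pads; the fingertips stand 14 mm ahead of it and the grasp point (between the pads) lies 5 mm behind it; z points along the fingers, y is the line along which they close (so a half turn about z gives the same grasp; the last joint's range is limited). The gripper opens to 85 mm and grips with 20 to 120 N. Pads are 22 mm wide; open, the fingers measure 114 mm over their backs; the gripper's body (76 mm by 85 mm) begins 54 mm behind the grasp point. The pads swing forward as they close: fully open they stand 13 mm farther back than shut.
Start: joints at [-74.949, 4.996, 78.535, -0, 96.463, -5.907], TCP at [0.197, -0.514, 0.215] pointing down, gripper open.
Joint ranges: [-177.83, 177.83], [-43.37, 116.18], [15.69, 146.23], [-61.86, 241.86], [9.47, 152.12], [-147.06, 147.06]. Speed limits (degrees/s): [159.86, 159.86, 180, 180, 180, 180].

### API

Orientations are given as [roll, pitch, yaw] about the fixed x, y, z axes, in that order (R = Rz(yaw) Ry(pitch) Rx(roll)).
In Python, from rig import manip gives the robot as it stands. The module is installed in compiled form; this text tells all that it offers.
- The arm moves only by the tool send_rows, never from a script. Its argument "series" is a list of rows, each an object of numbers: "tx", "ty", "tz": the shift along the tool's x, y, z in cm; "roll": the turn about the tool's z in rad; "claw": the closure, from -1 (fully open) to 1 (shut). In form: [{"tx": .., "ty": .., "tz": .., "roll": .., "claw": ..}, ...]. A call has 1 to 8 rows; each row is the pose to reach, as a shift and turn from the pose commanded when the call began, along the tool's axes at that moment; what a row does not reach only later rows make up. A row lasts 1/10 s, in which the tool goes at most 50 mm and 8.59 degrees, less where a joint would pass 70% of its speed; a pose out of reach is approached as far as the arm can. A call with a gripper value outside its range is refused whole. The fingers move at their own pace and stop on an object; "force" is the grip in N (left out, the last holds). Time passes only in rows, so rows that repeat a pose let the fingers close. It gives the time, the measured TCP pose, the force, the opening and the grip force at its end, in the units of the state.
- manip.get_state(): the state, without advancing time (a new reading comes with each control period).
- manip.get_image(name): name is "scene" or "top"; returns the picture (480x640x3 uint8, red, green, blue); there is no depth.
- manip.camera_info(name): a dict with "vertical_fov" (degrees; the focal length in pixels is half the picture's height over the tangent of half this angle, whatever the lens; pixels are square), "cx", "cy" (the principal point, pixels), "rvec" (rotation vector, rad) and "tvec" (3), from world to camera coordinates, as OpenCV has them. Camera axes: x right, y down, z forward; pixel columns grow to the right and rows downward; lengths in m; the calibration is good to about 2 mm. A picture is of the moment at which its call begins. camera_info takes no time and is no camera call.
- manip.hand_in(): hands the job in; it is judged then, once.
The state is a dict: "t": time; "joint_pos": joint angles; "qvel": joint speeds; "joint_efforts": joint torques, N m; "tcp_pos": TCP position; "orientation": TCP orientation; "contact_force": force on the tool from outside, world axes, zero at the start; "wrist_torque": the same for the moment, N m; "width": finger opening in m; "finger_force": force on a finger pad.
Only numpy, scipy, OpenCV 4.12 (cv2) and the standard library are available. Lean on these libraries where they do the work, as an engineer would, in place of code of your own. Each camera call takes 0.05 s, during which the arm holds its last target. There are 200 camera calls.

### The job

Make up the two brazing kits from the fittings lying on the steel plate: the brass valve needs flux, so the blue tray gets the copper tee, the brass valve and the flux tub, and the red tray gets the copper elbow and the copper reducer. Give each part a compartment of its own, set down (not dropped) in the middle of it and the same way up as it was in the stock. Leave the welding magnet, the flint striker and the steel bar where they are.

Things in the scene. Friction and masses are not known exactly. Their poses are not given: they have to be found in the camera images.
- blue_tray: blue sheet-metal kit tray, 91 x 267 x 13 mm high, plus a 12 mm lip at each end; three compartments, 85 x 85 mm inside, in a row, centres at y = -88, 0 and +88 mm. Origin at the centre of its underside (on the steel plate, 12 mm above the bench); x across, y along the row. Inner floor 3 mm above the origin, rim 13, dividers 11.5. Held by magnets, does not move.
- red_tray: red sheet-metal kit tray, 91 x 179 x 13 mm high, plus a 12 mm lip at each end; two compartments, 85 x 85 mm inside, in a row, centres at y = -44 and +44 mm. Origin at the centre of its underside (on the steel plate, 12 mm above the bench); x across, y along the row. Inner floor 3 mm above the origin, rim 13, dividers 11.5. Held by magnets, does not move.
- tee_c (a point): middle of the copper pipe tee, lying flat: run 60 mm long along y, its axis at x = -10.5 mm; branch to +x, its mouth at x = +23.5 mm; 26 mm thick and high. The point is 13 mm above the underside, midway along its 47 mm in x (back of the run at -23.5 to branch mouth) and 60 mm in y, near its centre of mass; can be gripped across x (47 mm). 85 g.
- elbow_c (a point): middle of the copper 90-degree pipe elbow, lying flat, 26 mm high: outside of the bend towards +x, legs running back 135 degrees either side of x. The point is the centre of its 51 x 51 mm square over the legs, 13 mm up; the bend spans x = -4.5 to +21.5 mm, the legs 72 mm in y. Grip across x: a 22 mm pad goes 7 mm less deep in the notch, so 33 mm, its middle at x = +5 mm. 65 g.
- valve_c (a point): middle (23.5 mm up) of the brass ball valve, upright, yellow butterfly handle on top: block 30 (x) x 32 (y) x 30 mm high, hexagon ends to 56 mm long in x, 26 across flats; handle 46 mm in x, 9 mm thick, 38 to 47 mm above the underside. Grip the block's flat sides across y (32 mm), up to 30 mm above the underside. 210 g.
- flux_tub_c (a point): middle (25 mm up, on the axis) of the round white flux tub with a screwed-on green lid, upright: 50 mm high, 47 mm in diameter at the lid (upper 14 mm), 45 mm below. 160 g.
- reducer_c (a point): middle (22 mm up, on the axis) of the copper pipe reducer, standing on its wide end: 26 mm in diameter up to 22 mm, cone to 30 mm, then 17.6 mm in diameter to the top at 44 mm. 45 g.
- magnet_c (a point): bystander: middle of a three-cornered orange and black welding magnet lying flat, 87 mm a side, 16 mm thick, loose.
- striker_c (a point): bystander: middle of a steel-wire flint striker lying flat, 170 mm along x, 46 mm along y, 17 mm high, loose.
- set_bar_c (a point): bystander: middle of a bright steel set-up bar lying flat, 110 (x) x 25 x 15 mm high, loose.
Not all that is in view belongs to the job. What is shaped like the part that bears flux_tub_c but black is not meant.

How it is judged:
By the outcome, as a careful person would: the job done as asked, in the order asked, and still so for the second after the job is handed in, with the robot touching nothing.
It also fails if it takes over 120 s, if anything falls off the work surface, if the arm or the gripper's body presses on something with over 40 N, if the wrist force passes 120 N, or if a joint passes its speed limit or range.

## Working session

There is one attempt and no reset: what is moved stays moved. The work goes in short steps, Python scripts to look and compute and a tool call to move; the robot and the scene stay as the last step left them, time stands still between calls to the robot, and variables do not carry over. Pictures are saved under pics/ and viewed, at most 14 in all, crops included, and the job is handed in when it is done.

Besides the shell and the picture viewer there is one more tool, called after ">>>" by a JSON object that holds its "name" and its "arguments". send_rows: Moves the arm, as the interface text tells. Its arguments: {"type":"object","properties":{"series":{"type":"array","items":{"type":"object","properties":{"tx":{"type":"number"},"ty":{"type":"number"},"tz":{"type":"number"},"roll":{"type":"number"},"claw":{"type":"number"}}}},"force":{"type":"number"}},"required":["series"]}

```bash
mkdir -p pics; python3 - <<'E'
from rig import manip
import cv2
for n in("scene","top"):
    cv2.imwrite(f"pics/{n}0.png",manip.get_image(n)[:,:,::-1]); print(n,manip.camera_info(n))
print(manip.get_state())
E
```

```text
scene {'vertical_fov': 49.87113495074921, 'cx': 319.1823183208782, 'cy': 242.02511385008808, 'rvec': array([ 2.1531163 ,  0.704609  , -0.34954933]), 'tvec': array([-0.42342282, -0.14636185,  1.44312008])}
top {'vertical_fov': 49.96314490539424, 'cx': 314.56449674886784, 'cy': 237.59980832559344, 'rvec': array([ 2.16842746, -2.20101166,  0.06738759]), 'tvec': array([0.01544279, 0.51306781, 1.21566572])}
{'t': 0.1, 'joint_pos': array([-7.49489855e+01,  5.03578526e+00,  7.86165794e+01, -7.56670810e-06,
        9.64624177e+01, -5.90872434e+00]), 'qvel': array([-0.02078331, -0.15004723, -0.27804316,  0.07419708, -0.01092693,
        0.03982211]), 'joint_efforts': array([ 2.53643440e-03, -3.53015471e+01, -3.14218819e+01,  3.91713925e-06,
        7.94153020e-03, -9.34241314e-06]), 'tcp_pos': array([ 0.19659854, -0.51315003,  0.21424314]), 'orientation': array([-1.79885827e+02, -1.18086694e-02,  2.09597262e+01]), 'contact_force': array([-0.33947603, -0.27574258,  0.33439735]), 'wrist_torque': array([-0.01622077,  0.00627282, -0.02421424]), 'finger_force': 0.0, 'width': 0.08546408740872166}
```

View pics/scene0.png

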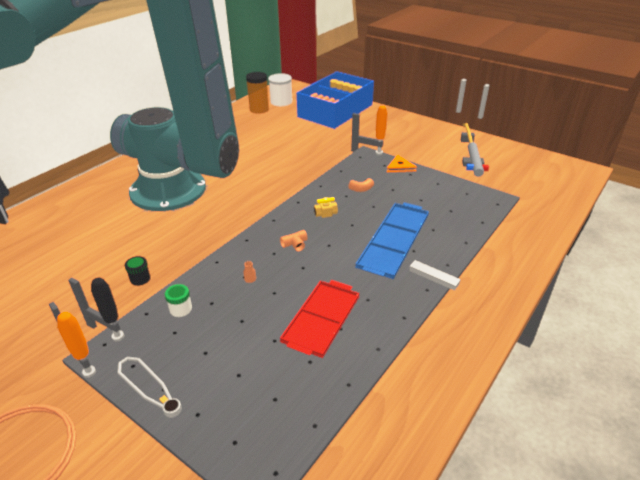

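View pics/top0.png

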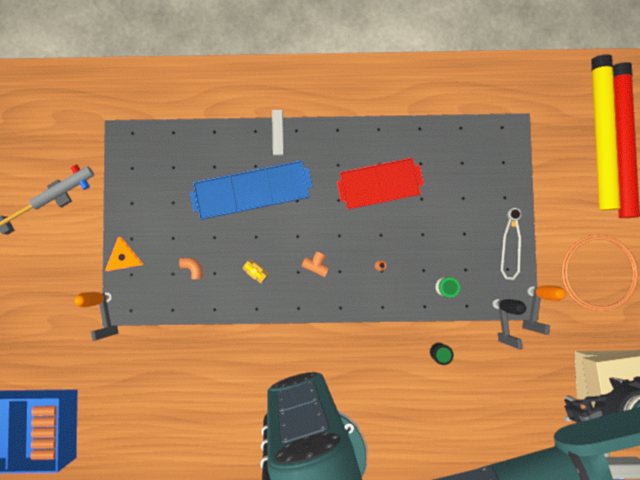

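Top view: image up is world +x and image right is -y. Elbow (191,268), valve (255,271), tee (316,264), reducer (380,266), blue tray (251,189), red tray (380,184). Flux-tub candidates are the white tub with green lid at (448,287), the black one with green lid at (441,354), which is the decoy, and the white jar at scene (280,90), which is also not wanted. I choose (448,287) and will check it in a crop. Other copper or orange look-alikes are the pipes in the blue box (42,430), the magnet (122,256) and the orange clamps. None of these are wanted.

```bash
cat > h.py <<'E'
import numpy as np,cv2
from rig import manip
def cam(n):
    c=manip.camera_info(n);R=cv2.Rodrigues(np.array(c['rvec']))[0];f=240/np.tan(np.radians(c['vertical_fov']/2))
    return R,np.array(c['tvec']),f,c['cx'],c['cy']
def ray(n,px,z):
    R,t,f,cx,cy=cam(n);px=np.atleast_2d(px).astype(float)
    d=np.c_[(px[:,0]-cx)/f,(px[:,1]-cy)/f,np.ones(len(px))]@R;o=-R.T@t
    return (o+d*((z-o[2])/d[:,2])[:,None])
def proj(n,P):
    R,t,f,cx,cy=cam(n);q=np.atleast_2d(P)@R.T+t
    return np.c_[q[:,0]/q[:,2]*f+cx,q[:,1]/q[:,2]*f+cy]
def mask(im,lo,hi,box):
    h=cv2.cvtColor(im,cv2.COLOR_RGB2HSV);m=cv2.inRange(h,np.array(lo),np.array(hi))
    k=np.zeros_like(m);x0,y0,x1,y1=box;k[y0:y1,x0:x1]=m[y0:y1,x0:x1];return k
def blob(m):
    c=max(cv2.findContours(m,cv2.RETR_EXTERNAL,cv2.CHAIN_APPROX_NONE)[0],key=cv2.contourArea)
    k=np.zeros_like(m);cv2.drawContours(k,[c],-1,255,-1);return np.argwhere(k)[:,::-1].astype(float)
def rect(P):
    return cv2.minAreaRect((P[:,:2]*1000).astype(np.float32))
E
python3 - <<'E'
from h import *
im=manip.get_image("top");sc=manip.get_image("scene")
B={'blue':((100,120,50),(130,255,255),(180,150,320,230),.024),'red':((0,170,80),(6,255,255),(330,150,430,220),.024),
'tee':((3,70,60),(25,255,255),(295,245,335,285),.025),'elbow':((3,70,60),(25,255,255),(172,250,212,290),.025),
'valve':((12,90,60),(35,255,255),(235,250,275,290),.045),'red_c':((3,70,60),(25,255,255),(367,250,395,282),.045),
'lid':((45,90,40),(85,255,255),(430,270,465,305),.062)}
for k,(lo,hi,b,z) in B.items():
    p=blob(mask(im,lo,hi,b));P=ray("top",p,z);r=rect(P)
    print(k,len(p),'pxc',p.mean(0).round(1),'cen',(P.mean(0)*1000).round(1),'rect',np.round(r[0],1),np.round(r[1],1),round(r[2],1))
    print('  scene proj',proj("scene",P.mean(0)).round(0))
c=im[238:308,165:475];a=cv2.resize(c,None,fx=2.55,fy=2.55,interpolation=cv2.INTER_CUBIC)
d=cv2.resize(sc[170:320,150:380],None,fx=2.6,fy=2.6,interpolation=cv2.INTER_CUBIC)
W=np.zeros((a.shape[0]+d.shape[0],800,3),np.uint8);W[:a.shape[0],:a.shape[1]]=a;W[a.shape[0]:,:d.shape[1]]=d
cv2.imwrite("pics/crop1.png",W[:,:,::-1])
E
```

```text
blue 4424 pxc [250.6 189.5] cen [630.7 159.4  24. ] rect [630.5 159.5] [ 92.6 290.5] 10.5
  scene proj [[394. 236.]]
red 2999 pxc [379.8 182.9] cen [ 641.7 -150.3   24. ] rect [ 642.  -150.4] [ 90.9 202.5] 10.5
  scene proj [[321. 314.]]
tee 413 pxc [315.8 263.9] cen [450.1   5.8  25. ] rect [454.6   3.5] [63.7 50.1] 65.0
  scene proj [[295. 240.]]
elbow 348 pxc [191.5 267.1] cen [447.  300.6  25. ] rect [446.6 300.5] [71.2 39.3] 47.2
  scene proj [[361. 185.]]
valve 336 pxc [254.8 270.8] cen [436.  148.1  45. ] rect [436.1 148.2] [57.9 32.8] 44.5
  scene proj [[325. 204.]]
red_c 118 pxc [380.1 265.1] cen [ 444.8 -144.1   45. ] rect [ 445.1 -143.8] [26.2 26.4] 43.9
  scene proj [[249. 267.]]
lid 350 pxc [449.3 287. ] cen [ 392.3 -299.    62. ] rect [ 392.3 -298.4] [45.9 45.6] 89.2
  scene proj [[176. 291.]]
```

View pics/crop1.png

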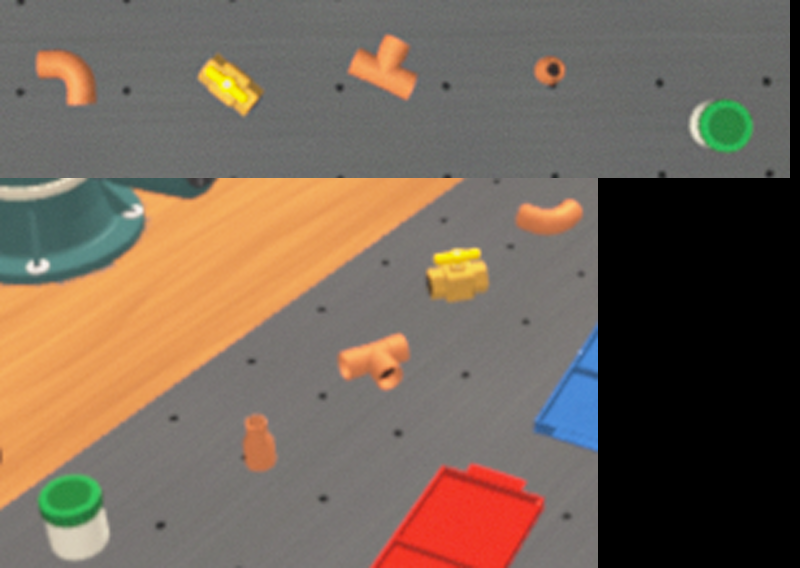

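The picked tub at top (448,287) is white with a green lid, so it is the right one. Tray and part sizes agree with those given. The tee branch points up and right in the picture, the elbow's outside points up and right, and the valve handle lies along its body. Next I refine the valve and reducer and work out the first move.

```bash
cat >> h.py <<'E'
def go(x,y,z,yaw,s=None):
    "tool-frame shift (cm) and roll (rad) from the pose now to a world pose in mm, deg"
    s=s or manip.get_state();p=s['tcp_pos']*1000;w=s['orientation'][2];a=np.radians(w)
    d=np.array([x,y,z])-p;r=-((yaw-w+90)%180-90)
    print('tx %.2f ty %.2f tz %.2f roll %.3f'%((d[0]*np.cos(a)+d[1]*np.sin(a))/10,(d[0]*np.sin(a)-d[1]*np.cos(a))/10,-d[2]/10,np.radians(r)),'j6',s['joint_pos'][5].round(0))
E
python3 - <<'E'
from h import *
im=manip.get_image("top");sc=manip.get_image("scene")
def pca(P):
    q=(P-P.mean(0))[:,:2];w,v=np.linalg.eigh(q.T@q);return np.degrees(np.arctan2(v[1,1],v[0,1]))%180,np.sqrt(w/len(P))*1000
p=blob(mask(im,(12,90,60),(35,255,255),(235,250,275,290)));P=ray("top",p,.035);print('valve',P.mean(0)*1000,pca(P))
h=cv2.cvtColor(im,cv2.COLOR_RGB2HSV)
m=mask(im,(26,150,150),(35,255,255),(235,250,275,290));p=blob(m);P=ray("top",p,.059);print('handle',len(p),P.mean(0)*1000,pca(P))
p=blob(mask(sc,(12,90,60),(35,255,255),(305,185,350,225)));print('scene valve px',p.mean(0),proj("scene",[.436,.149,.035]))
p=blob(mask(im,(3,70,60),(25,255,255),(295,245,335,285)));P=ray("top",p,.025);print('tee',pca(P))
for a in (60,63,65,67,70):
    u=np.array([np.cos(np.radians(a)),np.sin(np.radians(a))]);v=np.array([u[1],-u[0]])
    e=[(P[:,:2]@k*1000) for k in(u,v)];print(a,[round(float(np.ptp(x)),1) for x in e],sum(((x.max()+x.min())/2)*k for x,k in zip(e,(u,v))).round(1))
p=blob(mask(im,(3,70,60),(25,255,255),(172,250,212,290)));P=ray("top",p,.025);print('elbow',pca(P))
p=blob(mask(im,(3,70,60),(25,255,255),(367,250,395,282)));P=ray("top",p,.023);print('reducer',P.mean(0)*1000)
go(455,3.5,150,65)
E
```

```text
valve [436.14531632 149.28345622  35.        ] (np.float64(50.216790366066014), array([ 9.18775595, 16.44376128]))
handle 86 [435.89369264 149.94884272  59.        ] (np.float64(49.92916297023349), array([ 3.16005195, 12.10539743]))
scene valve px [325.53414634 206.93902439] [[325.32088821 206.69409529]]
tee (np.float64(62.090648350484926), array([13.14304019, 16.27247909]))
60 [64.2, 51.8] [452.9   3.2]
63 [63.6, 50.7] [453.9   3.4]
65 [63.7, 49.9] [454.5   3.5]
67 [63.8, 50.8] [454.4   4.1]
70 [63.7, 52.1] [454.    4.9]
elbow (np.float64(48.60482726319415), array([ 9.5712227 , 18.10854781]))
reducer [ 445.03352695 -146.78924606   23.        ]
tx 42.61 ty -39.04 tz 6.49 roll -0.769 j6 -6.0
```

>>> {"name": "send_rows", "arguments": {"series": [{"tx":5,"ty":-4.6,"tz":0,"roll":-0.1},{"tx":10,"ty":-9.2,"tz":0,"roll":-0.2},{"tx":15,"ty":-13.8,"tz":0,"roll":-0.3},{"tx":20,"ty":-18.4,"tz":0,"roll":-0.4},{"tx":25,"ty":-23,"tz":0,"roll":-0.5},{"tx":30,"ty":-27.5,"tz":0,"roll":-0.6},{"tx":35,"ty":-32,"tz":0,"roll":-0.7},{"tx":38,"ty":-35,"tz":2,"roll":-0.75}], "force": 40}}

```text
validation failed for argument at $.se...
```

```bash
python3 -c "
from h import *
go(454,3.7,90,64)"
```

```text
tx 42.53 ty -39.09 tz 12.49 roll -0.751 j6 -6.0
```

>>> {"name": "send_rows", "arguments": {"series": [{"tx":5,"ty":-4.6,"tz":0,"roll":-0.1,"claw":-1},{"tx":10,"ty":-9.2,"tz":0,"roll":-0.2,"claw":-1},{"tx":15,"ty":-13.8,"tz":0,"roll":-0.3,"claw":-1},{"tx":20,"ty":-18.4,"tz":0,"roll":-0.4,"claw":-1},{"tx":25,"ty":-23,"tz":0,"roll":-0.5,"claw":-1},{"tx":30,"ty":-27.5,"tz":0,"roll":-0.6,"claw":-1},{"tx":35,"ty":-32,"tz":0,"roll":-0.7,"claw":-1},{"tx":38,"ty":-35,"tz":2,"roll":-0.75,"claw":-1}], "force": 40}}

```text
t: 1.1
tcp_pos: [0.3758, -0.1543, 0.2104]
orientation: [179.8, 0.0, 64.1]
contact_force: [1.3, -0.2, -0.4]
width: 0.0855
finger_force: 0.0
```

```bash
python3 -c "
from h import *
go(454,3.7,90,64)"
```

```text
tx 17.63 ty 0.12 tz 12.04 roll 0.001 j6 -4.0
```

>>> {"name": "send_rows", "arguments": {"series": [{"tx":5,"ty":0,"tz":1,"roll":0,"claw":-1},{"tx":10,"ty":0,"tz":4,"roll":0,"claw":-1},{"tx":14,"ty":0,"tz":8,"roll":0,"claw":-1},{"tx":17,"ty":0,"tz":11,"roll":0,"claw":-1},{"tx":17,"ty":0,"tz":12,"roll":0,"claw":-1},{"tx":17,"ty":0,"tz":12,"roll":0,"claw":-1}]}}

```text
t: 1.7
tcp_pos: [0.4474, -0.0017, 0.0861]
orientation: [-179.6, 0.1, 64.1]
contact_force: [-0.8, 0.2, 0.8]
width: 0.0853
finger_force: 0.0
```

```bash
python3 -c "
from h import *
go(454,3.7,28,64)
im=manip.get_image('scene');cv2.imwrite('pics/s1.png',cv2.resize(im[120:320,200:440],None,fx=2.5,fy=2.5)[:,:,::-1])"
```

```text
tx 0.77 ty 0.36 tz 5.81 roll 0.002 j6 18.0
```

View pics/s1.png

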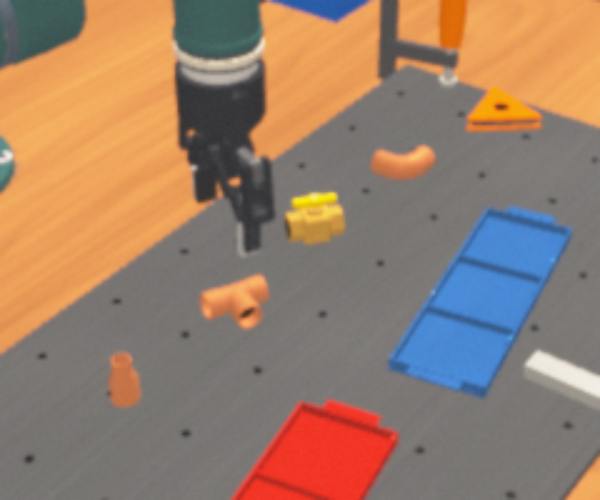

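Gripper at crop (230,215) stands above the tee at (240,300). This agrees with the numbers, so I descend and grip.

>>> {"name": "send_rows", "arguments": {"series": [{"tx":0.8,"ty":0.4,"tz":0,"roll":0,"claw":-1},{"tx":0.8,"ty":0.4,"tz":3,"roll":0,"claw":-1},{"tx":0.8,"ty":0.4,"tz":5,"roll":0,"claw":-1},{"tx":0.8,"ty":0.4,"tz":5.9,"roll":0,"claw":-1},{"tx":0.8,"ty":0.4,"tz":5.9,"roll":0,"claw":-1}]}}

```text
t: 2.25
tcp_pos: [0.4568, 0.0017, 0.0304]
orientation: [-180.0, 0.0, 63.9]
contact_force: [0.6, -0.2, -0.8]
width: 0.0858
finger_force: 0.0
```

>>> {"name": "send_rows", "arguments": {"series": [{"tx":0,"ty":0,"tz":0,"roll":0,"claw":1},{"tx":0,"ty":0,"tz":0,"roll":0,"claw":1},{"tx":0,"ty":0,"tz":0,"roll":0,"claw":1},{"tx":0,"ty":0,"tz":0,"roll":0,"claw":1},{"tx":0,"ty":0,"tz":0,"roll":0,"claw":1},{"tx":0,"ty":0,"tz":0,"roll":0,"claw":1}]}}

```text
t: 2.85
tcp_pos: [0.4568, 0.0022, 0.0305]
orientation: [180.0, -0.0, 63.9]
contact_force: [-0.1, 0.4, 0.8]
width: 0.0005
finger_force: 0.0
```

The fingers closed on nothing, so I look.

```bash
python3 -c "
from h import *
a=manip.get_image('scene')[190:290,240:340];b=manip.get_image('top')[220:320,260:360]
cv2.imwrite('pics/s2.png',cv2.resize(np.hstack([a,b]),None,fx=4,fy=4,interpolation=cv2.INTER_CUBIC)[:,:,::-1])
print(proj('scene',manip.get_state()['tcp_pos']),proj('top',manip.get_state()['tcp_pos']))"
```

```text
[[295.79356374 240.0654415 ]] [[317.23042237 261.09556992]]
```

View pics/s2.png

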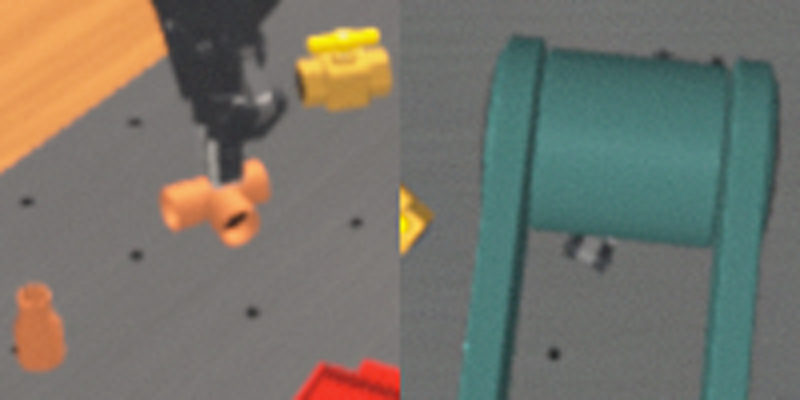

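Crop: the closed fingertips end at scene (297,236), apparently at the top of the tee, which has not moved. So the tips stand higher than the text's offset suggests. I raise and measure the tip.

>>> {"name": "send_rows", "arguments": {"series": [{"tx":0,"ty":0,"tz":-3,"roll":0,"claw":1},{"tx":0,"ty":0,"tz":-6,"roll":0,"claw":1},{"tx":0,"ty":0,"tz":-6,"roll":0,"claw":1},{"tx":0,"ty":0,"tz":-6,"roll":0,"claw":1}]}}

```text
t: 3.35
tcp_pos: [0.4572, 0.0022, 0.091]
orientation: [179.9, -0.0, 63.9]
contact_force: [0.4, -0.3, -0.8]
width: -0.0004
finger_force: 0.0
```

```bash
python3 -c "
from h import *
s=manip.get_state();p=s['tcp_pos'];print(p,s['joint_pos'])
a=manip.get_image('scene');b=a[170:270,230:360];k=6
b=cv2.resize(b,None,fx=k,fy=k,interpolation=cv2.INTER_CUBIC)
for dz in(.03,.0,-.014,-.03):
    q=proj('scene',p+[0,0,dz])[0];print(dz,q);cv2.circle(b,(int((q[0]-230+.5)*k),int((q[1]-170+.5)*k)),4,(0,0,255),1)
cv2.imwrite('pics/s3.png',b[:,:,::-1])"
```

```text
[0.45722368 0.00216351 0.09101432] [-6.83550928e+00 -3.56980492e+00  1.01526485e+02 -5.67299951e-03
  8.19384297e+01  1.92329189e+01]
0.03 [294.53101638 208.34363377]
0.0 [295.01587054 219.2117802 ]
-0.014 [295.23689919 224.16620141]
-0.03 [295.48555058 229.73979432]
```

View pics/s3.png

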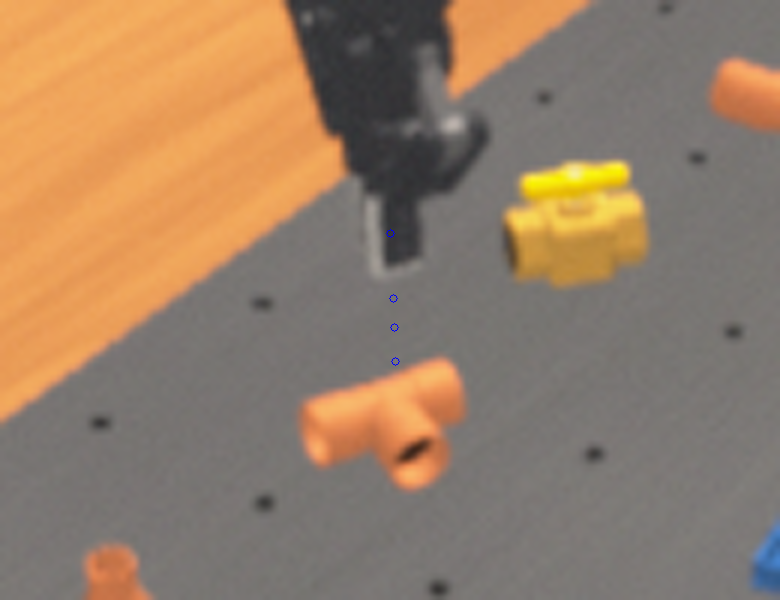

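The tip is at crop (395,270), 25 mm higher than it should be, so either the reported height or the tool length is off. I touch bare plate gently beside the tee to settle it.

>>> {"name": "send_rows", "arguments": {"series": [{"tx":-4,"ty":0,"tz":0,"roll":0,"claw":1},{"tx":-7,"ty":0,"tz":2,"roll":0,"claw":1},{"tx":-7,"ty":0,"tz":5,"roll":0,"claw":1},{"tx":-7,"ty":0,"tz":6,"roll":0,"claw":1},{"tx":-7,"ty":0,"tz":6.4,"roll":0,"claw":1},{"tx":-7,"ty":0,"tz":6.4,"roll":0,"claw":1}]}}

```text
t: 4.0
tcp_pos: [0.4257, -0.0602, 0.0258]
orientation: [-179.9, 0.0, 64.0]
contact_force: [-0.5, -0.3, 0.6]
width: 0.0004
finger_force: 0.0
```

>>> {"name": "send_rows", "arguments": {"series": [{"tx":0,"ty":0,"tz":0.3,"roll":0,"claw":1},{"tx":0,"ty":0,"tz":0.6,"roll":0,"claw":1},{"tx":0,"ty":0,"tz":0.9,"roll":0,"claw":1},{"tx":0,"ty":0,"tz":1.2,"roll":0,"claw":1},{"tx":0,"ty":0,"tz":1.2,"roll":0,"claw":1}]}}

```text
t: 4.5
tcp_pos: [0.4256, -0.0605, 0.014]
orientation: [-180.0, 0.0, 63.9]
contact_force: [-0.5, 0.8, -0.7]
width: 0.0001
finger_force: 0.0
```

>>> {"name": "send_rows", "arguments": {"series": [{"tx":0,"ty":0,"tz":0.3,"roll":0,"claw":1},{"tx":0,"ty":0,"tz":0.6,"roll":0,"claw":1},{"tx":0,"ty":0,"tz":0.9,"roll":0,"claw":1},{"tx":0,"ty":0,"tz":0.9,"roll":0,"claw":1}]}}

```text
t: 4.9
tcp_pos: [0.4254, -0.0605, 0.0047]
orientation: [-179.9, 0.0, 63.9]
contact_force: [0.3, 0.4, 0.3]
width: 0.0001
finger_force: 0.0
```

>>> {"name": "send_rows", "arguments": {"series": [{"tx":0,"ty":0,"tz":0.2,"roll":0,"claw":1},{"tx":0,"ty":0,"tz":0.2,"roll":0,"claw":1}]}}

```text
t: 5.1
tcp_pos: [0.4258, -0.0606, 0.0031]
orientation: [-180.0, 0.0, 63.9]
contact_force: [-0.4, 0.5, -0.3]
width: -0.0001
finger_force: 0.0
```

>>> {"name": "send_rows", "arguments": {"series": [{"tx":0,"ty":0,"tz":0.2,"roll":0,"claw":1},{"tx":0,"ty":0,"tz":0.2,"roll":0,"claw":1}]}}

```text
t: 5.3
tcp_pos: [0.4258, -0.0606, 0.0011]
orientation: [-180.0, 0.0, 63.9]
contact_force: [-0.5, 1.2, 0.1]
width: 0.0001
finger_force: 0.0
```

>>> {"name": "send_rows", "arguments": {"series": [{"tx":0,"ty":0,"tz":0.2,"roll":0,"claw":1},{"tx":0,"ty":0,"tz":0.2,"roll":0,"claw":1}]}}

```text
t: 5.5
tcp_pos: [0.4258, -0.0606, -0.0009]
orientation: [-180.0, 0.0, 63.9]
contact_force: [0.3, 0.6, -0.2]
width: 0.0001
finger_force: 0.0
```

```bash
python3 -c "
from h import *
s=manip.get_state();p=s['tcp_pos'];print(p,s['contact_force'])
a=manip.get_image('scene');x,y=proj('scene',p)[0].astype(int);b=a[y-50:y+50,x-65:x+65];k=6
cv2.imwrite('pics/s4.png',cv2.resize(b,None,fx=k,fy=k,interpolation=cv2.INTER_CUBIC)[:,:,::-1]);print(x,y,proj('scene',[p[0],p[1],.012]),proj('scene',[p[0],p[1],.022]))"
```

```text
[ 0.42576829 -0.0606204  -0.00088602] [ 0.29396919  0.6447926  -0.15914622]
269 259 [[268.78122507 255.0133628 ]] [[268.48772861 251.68968681]]
```

View pics/s4.png

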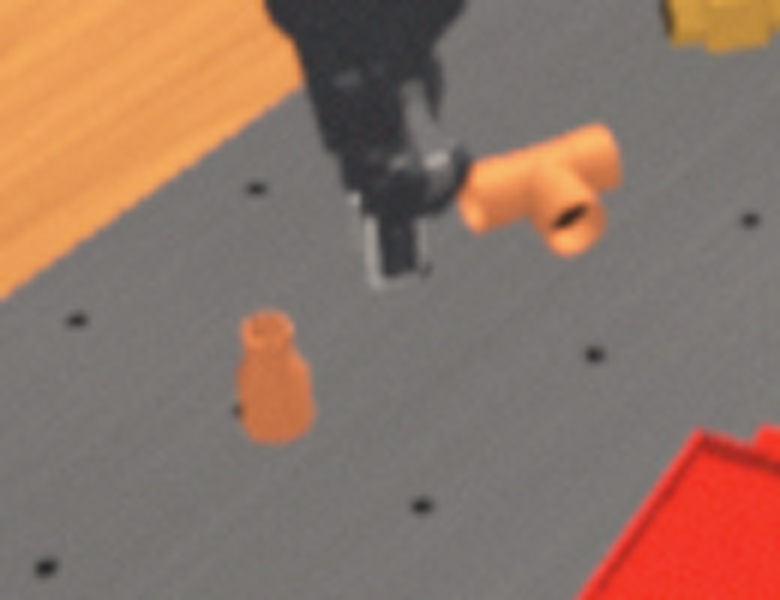

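The tip at scene (270,256) is about at the plate, but there is no force yet, so I go on in 2 mm steps.

>>> {"name": "send_rows", "arguments": {"series": [{"tx":0,"ty":0,"tz":0.15,"roll":0,"claw":1},{"tx":0,"ty":0,"tz":0.15,"roll":0,"claw":1}]}}

```text
t: 5.75
tcp_pos: [0.4258, -0.0606, -0.0023]
orientation: [-180.0, 0.0, 63.9]
contact_force: [0.3, -0.9, -0.1]
width: -0.0002
finger_force: 0.0
```

>>> {"name": "send_rows", "arguments": {"series": [{"tx":0,"ty":0,"tz":0.15,"roll":0,"claw":1},{"tx":0,"ty":0,"tz":0.15,"roll":0,"claw":1}]}}

```text
t: 5.95
tcp_pos: [0.4258, -0.0606, -0.0038]
orientation: [-180.0, 0.0, 63.9]
contact_force: [0.0, -0.4, -0.7]
width: 0.0
finger_force: 0.0
```

>>> {"name": "send_rows", "arguments": {"series": [{"tx":0,"ty":0,"tz":0.15,"roll":0,"claw":1},{"tx":0,"ty":0,"tz":0.15,"roll":0,"claw":1}]}}

```text
t: 6.15
tcp_pos: [0.4259, -0.0607, -0.004]
orientation: [-180.0, 0.0, 63.9]
contact_force: [-2.8, 0.4, 7.3]
width: 0.0003
finger_force: 4.1
```

>>> {"name": "send_rows", "arguments": {"series": [{"tx":0,"ty":0,"tz":0.15,"roll":0,"claw":1},{"tx":0,"ty":0,"tz":0.15,"roll":0,"claw":1}]}}

```text
t: 6.35
tcp_pos: [0.426, -0.0607, -0.004]
orientation: [-180.0, 0.0, 63.9]
contact_force: [-7.4, 2.2, 17.1]
width: -0.0002
finger_force: 8.6
```

```bash
python3 -c "
from h import *
print(manip.get_state()['contact_force'])"
```

```text
[-7.3940373   2.24340922 17.13249732]
```

Touch: contact at reported z = -4 mm with the plate at 12 mm. So the tips are 16 mm behind the reported TCP, and the reported height is about 30 mm low. I correct for this from now on and return to the tee.

>>> {"name": "send_rows", "arguments": {"series": [{"tx":0,"ty":0,"tz":-3,"roll":0,"claw":0},{"tx":0,"ty":0,"tz":-7,"roll":0,"claw":-1},{"tx":3,"ty":0,"tz":-7,"roll":0,"claw":-1},{"tx":7,"ty":0,"tz":-7,"roll":0,"claw":-1},{"tx":7,"ty":0,"tz":-7,"roll":0,"claw":-1},{"tx":7,"ty":0,"tz":-7,"roll":0,"claw":-1}]}}

```text
t: 6.95
tcp_pos: [0.4566, 0.0026, 0.0632]
orientation: [-180.0, 0.0, 64.1]
contact_force: [-0.3, -0.5, 0.7]
width: 0.0848
finger_force: 0.0
```

```bash
python3 -c "
from h import *
go(454,3.7,-4,64)"
```

```text
tx -0.02 ty -0.28 tz 6.72 roll 0.001 j6 19.0
```

>>> {"name": "send_rows", "arguments": {"series": [{"tx":0,"ty":-0.2,"tz":3,"roll":0,"claw":-1},{"tx":0,"ty":-0.2,"tz":5.5,"roll":0,"claw":-1},{"tx":0,"ty":-0.2,"tz":6.7,"roll":0,"claw":-1},{"tx":0,"ty":-0.2,"tz":6.7,"roll":0,"claw":-1}]}}

```text
t: 7.35
tcp_pos: [0.4526, 0.0026, -0.0058]
orientation: [-179.7, 0.1, 63.9]
contact_force: [-0.2, 0.2, -1.1]
width: 0.085
finger_force: 0.0
```

>>> {"name": "send_rows", "arguments": {"series": [{"tx":0,"ty":-0.2,"tz":0,"roll":0,"claw":1},{"tx":0,"ty":-0.2,"tz":0,"roll":0,"claw":1},{"tx":0,"ty":-0.2,"tz":0,"roll":0,"claw":1},{"tx":0,"ty":-0.2,"tz":0,"roll":0,"claw":1},{"tx":0,"ty":-0.2,"tz":0,"roll":0,"claw":1}]}}

```text
t: 7.85
tcp_pos: [0.4547, 0.0037, -0.002]
orientation: [179.8, -0.0, 63.9]
contact_force: [0.7, -1.8, 6.1]
width: 0.0448
finger_force: 41.4
```

Gripped at 45 mm with 41 N. Tee goes to the near blue compartment (646.5, 73) at yaw 55.5, diagonal so the fingers have room.

>>> {"name": "send_rows", "arguments": {"series": [{"tx":0,"ty":0,"tz":-2,"roll":0,"claw":1},{"tx":0,"ty":0,"tz":-5,"roll":0,"claw":1},{"tx":0,"ty":0,"tz":-8,"roll":0,"claw":1},{"tx":0,"ty":0,"tz":-8,"roll":0,"claw":1}]}}

```text
t: 8.25
tcp_pos: [0.4563, 0.0038, 0.0809]
orientation: [179.5, -0.2, 63.9]
contact_force: [0.6, -1.1, 0.2]
width: 0.0452
finger_force: 41.2
```

```bash
python3 -c "
from h import *
go(646.5,73,50,55.5)"
```

```text
tx 14.58 ty 14.05 tz 3.09 roll 0.147 j6 19.0
```

>>> {"name": "send_rows", "arguments": {"series": [{"tx":3.6,"ty":3.5,"tz":0,"roll":0.05,"claw":1},{"tx":7.2,"ty":7,"tz":0,"roll":0.1,"claw":1},{"tx":10.8,"ty":10.5,"tz":0,"roll":0.15,"claw":1},{"tx":13.5,"ty":13,"tz":1,"roll":0.15,"claw":1},{"tx":14.5,"ty":14,"tz":2.5,"roll":0.15,"claw":1},{"tx":14.5,"ty":14,"tz":3,"roll":0.15,"claw":1},{"tx":14.5,"ty":14,"tz":3,"roll":0.15,"claw":1},{"tx":14.5,"ty":14,"tz":3,"roll":0.15,"claw":1}]}}

```text
t: 9.05
tcp_pos: [0.6414, 0.0724, 0.0459]
orientation: [-179.9, 0.1, 55.3]
contact_force: [0.2, 0.6, -0.9]
width: 0.0452
finger_force: 41.1
```

```bash
python3 -c "
from h import *
go(646.5,73,10,55.5)
im=manip.get_image('scene')[180:300,300:460];cv2.imwrite('pics/s5.png',cv2.resize(im,None,fx=5,fy=5,interpolation=cv2.INTER_CUBIC)[:,:,::-1])"
```

```text
tx 0.34 ty 0.38 tz 3.59 roll -0.003 j6 36.0
```

View pics/s5.png

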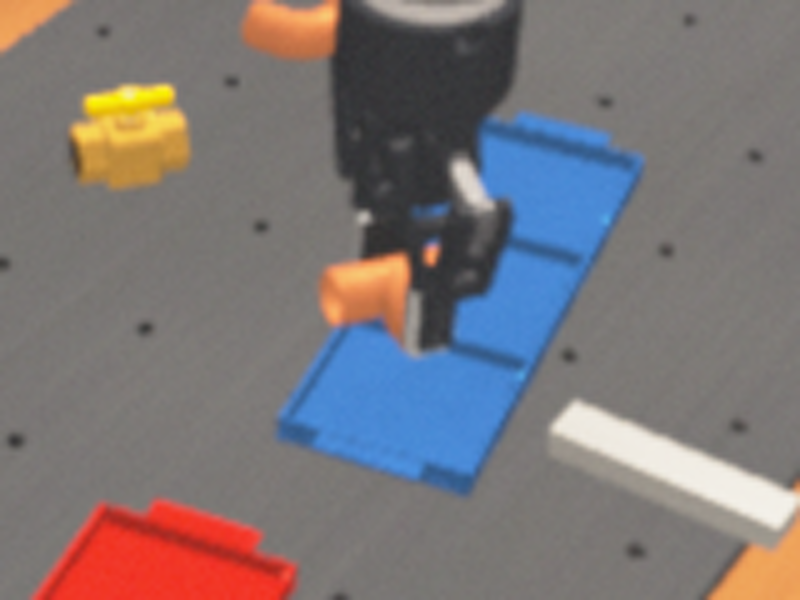

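The tee is held at crop (385,290) over the near blue compartment (400,385). Lowering.

>>> {"name": "send_rows", "arguments": {"series": [{"tx":0.35,"ty":0.4,"tz":1.5,"roll":0,"claw":1},{"tx":0.35,"ty":0.4,"tz":2.8,"roll":0,"claw":1},{"tx":0.35,"ty":0.4,"tz":3.4,"roll":0,"claw":1},{"tx":0.35,"ty":0.4,"tz":3.4,"roll":0,"claw":1},{"tx":0.35,"ty":0.4,"tz":3.4,"roll":0,"claw":1}]}}

```text
t: 9.6
tcp_pos: [0.6476, 0.0733, 0.0119]
orientation: [-180.0, 0.0, 55.3]
contact_force: [0.5, -0.5, 0.2]
width: 0.0453
finger_force: 41.2
```

```bash
python3 -c "
from h import *
go(646.5,73,1,55.5)"
```

```text
tx -0.08 ty -0.07 tz 1.09 roll -0.003 j6 36.0
```

>>> {"name": "send_rows", "arguments": {"series": [{"tx":-0.1,"ty":0,"tz":0.5,"roll":0,"claw":1},{"tx":-0.1,"ty":0,"tz":0.8,"roll":0,"claw":1},{"tx":-0.1,"ty":0,"tz":1.0,"roll":0,"claw":1},{"tx":-0.1,"ty":0,"tz":1.1,"roll":0,"claw":1},{"tx":-0.1,"ty":0,"tz":1.1,"roll":0,"claw":1}]}}

```text
t: 10.1
tcp_pos: [0.6473, 0.0725, 0.0014]
orientation: [180.0, 0.0, 55.3]
contact_force: [-0.6, -0.3, -0.2]
width: 0.0455
finger_force: 41.3
```

>>> {"name": "send_rows", "arguments": {"series": [{"tx":0,"ty":0,"tz":0.1,"roll":0,"claw":1},{"tx":0,"ty":0,"tz":0.1,"roll":0,"claw":1}]}}

```text
t: 10.3
tcp_pos: [0.6476, 0.0725, 0.0011]
orientation: [180.0, -0.0, 55.3]
contact_force: [-1.2, -0.0, 1.9]
width: 0.0451
finger_force: 41.4
```

>>> {"name": "send_rows", "arguments": {"series": [{"tx":0,"ty":0,"tz":0.1,"roll":0,"claw":1},{"tx":0,"ty":0,"tz":0.1,"roll":0,"claw":1}]}}

```text
t: 10.5
tcp_pos: [0.6476, 0.0725, 0.001]
orientation: [180.0, -0.0, 55.3]
contact_force: [-3.4, 0.1, 7.1]
width: 0.045
finger_force: 41.7
```

>>> {"name": "send_rows", "arguments": {"series": [{"tx":0,"ty":0,"tz":-0.1,"roll":0,"claw":-0.22},{"tx":0,"ty":0,"tz":-0.1,"roll":0,"claw":-0.22},{"tx":0,"ty":0,"tz":-0.1,"roll":0,"claw":-0.22}]}}

```text
t: 10.8
tcp_pos: [0.6472, 0.0725, -0.0]
orientation: [-180.0, 0.0, 55.3]
contact_force: [0.6, -0.1, 0.2]
width: 0.0522
finger_force: 0.0
```

>>> {"name": "send_rows", "arguments": {"series": [{"tx":0,"ty":0,"tz":-1,"roll":0,"claw":-0.22},{"tx":0,"ty":0,"tz":-4,"roll":0,"claw":-0.22},{"tx":0,"ty":0,"tz":-8,"roll":0,"claw":-0.22},{"tx":0,"ty":0,"tz":-9,"roll":0,"claw":-1},{"tx":0,"ty":0,"tz":-9,"roll":0,"claw":-1}]}}

```text
t: 11.3
tcp_pos: [0.6495, 0.0726, 0.0944]
orientation: [179.7, -0.2, 55.3]
contact_force: [0.1, -0.7, 0.4]
width: 0.0787
finger_force: 0.0
```

```bash
python3 -c "
from h import *
go(436,149,60,50)"
```

```text
tx -5.85 ty -21.91 tz 3.44 roll 0.093 j6 36.0
```

>>> {"name": "send_rows", "arguments": {"series": [{"tx":-1.2,"ty":-4.5,"tz":0,"roll":0.05,"claw":-1},{"tx":-2.4,"ty":-9,"tz":0,"roll":0.09,"claw":-1},{"tx":-3.6,"ty":-13.5,"tz":0,"roll":0.09,"claw":-1},{"tx":-4.8,"ty":-18,"tz":0,"roll":0.09,"claw":-1},{"tx":-5.85,"ty":-21.9,"tz":1,"roll":0.09,"claw":-1},{"tx":-5.85,"ty":-21.9,"tz":3,"roll":0.09,"claw":-1},{"tx":-5.85,"ty":-21.9,"tz":3.4,"roll":0.09,"claw":-1},{"tx":-5.85,"ty":-21.9,"tz":3.4,"roll":0.09,"claw":-1}]}}

```text
t: 12.1
tcp_pos: [0.4327, 0.1486, 0.0546]
orientation: [-179.9, 0.2, 50.2]
contact_force: [0.4, -0.1, 0.8]
width: 0.0856
finger_force: 0.0
```

```bash
python3 -c "
from h import *
go(436,149,0,50)
t=manip.get_image('top')
p=blob(mask(t,(3,70,60),(25,255,255),(255,155,320,215)));P=ray('top',p,.028);print(len(p),P.mean(0),rect(P))"
```

```text
tx 0.24 ty 0.22 tz 5.46 roll 0.003 j6 52.0
339 [0.64503371 0.0749862  0.028     ] ((649.296630859375, 71.84188079833984), (61.99129867553711, 46.6380615234375), 55.288658142089844)
```

The tee lies in its compartment, rect centre (649,72) against the wanted (646.5,73). Next, the valve.

>>> {"name": "send_rows", "arguments": {"series": [{"tx":0.2,"ty":0.2,"tz":0.5,"roll":0,"claw":-1},{"tx":0.2,"ty":0.2,"tz":3,"roll":0,"claw":-1},{"tx":0.2,"ty":0.2,"tz":5,"roll":0,"claw":-1},{"tx":0.2,"ty":0.2,"tz":5.4,"roll":0,"claw":-1},{"tx":0.2,"ty":0.2,"tz":5.4,"roll":0,"claw":-1}]}}

```text
t: 12.65
tcp_pos: [0.4369, 0.1489, 0.0019]
orientation: [-180.0, 0.1, 50.1]
contact_force: [-0.4, -0.0, 0.2]
width: 0.0854
finger_force: 0.0
```

>>> {"name": "send_rows", "arguments": {"series": [{"tx":0,"ty":0,"tz":0,"roll":0,"claw":1},{"tx":0,"ty":0,"tz":0,"roll":0,"claw":1},{"tx":0,"ty":0,"tz":0,"roll":0,"claw":1},{"tx":0,"ty":0,"tz":0,"roll":0,"claw":1},{"tx":0,"ty":0,"tz":0,"roll":0,"claw":1},{"tx":0,"ty":0,"tz":0,"roll":0,"claw":1}], "force": 60}}

```text
t: 13.25
tcp_pos: [0.4376, 0.1495, 0.0034]
orientation: [179.9, -0.1, 50.2]
contact_force: [-0.5, 0.3, 5.8]
width: 0.0309
finger_force: 61.4
```

>>> {"name": "send_rows", "arguments": {"series": [{"tx":0,"ty":0,"tz":-2,"roll":0,"claw":1},{"tx":0,"ty":0,"tz":-5,"roll":0,"claw":1},{"tx":0,"ty":0,"tz":-8,"roll":0,"claw":1},{"tx":0,"ty":0,"tz":-8,"roll":0,"claw":1}]}}

```text
t: 13.65
tcp_pos: [0.4395, 0.1497, 0.0861]
orientation: [179.7, -0.4, 50.2]
contact_force: [0.9, 0.2, -2.1]
width: 0.0309
finger_force: 60.8
```

```bash
python3 -c "
from h import *
go(630.5,159.5,40,55.5)"
```

```text
tx 12.98 ty 14.04 tz 4.61 roll -0.093 j6 52.0
```

>>> {"name": "send_rows", "arguments": {"series": [{"tx":3.3,"ty":3.5,"tz":0,"roll":-0.04,"claw":1},{"tx":6.6,"ty":7,"tz":0,"roll":-0.09,"claw":1},{"tx":9.9,"ty":10.5,"tz":0,"roll":-0.09,"claw":1},{"tx":13,"ty":14,"tz":0.5,"roll":-0.09,"claw":1},{"tx":13,"ty":14,"tz":2.5,"roll":-0.09,"claw":1},{"tx":13,"ty":14,"tz":4,"roll":-0.09,"claw":1},{"tx":13,"ty":14,"tz":4.2,"roll":-0.09,"claw":1},{"tx":13,"ty":14,"tz":4.2,"roll":-0.09,"claw":1}]}}

```text
t: 14.45
tcp_pos: [0.6253, 0.1593, 0.0384]
orientation: [-179.8, 0.2, 55.4]
contact_force: [0.6, -0.1, -1.8]
width: 0.0305
finger_force: 60.7
```

```bash
python3 -c "
from h import *
go(630.5,159.5,8,55.5)"
```

```text
tx 0.31 ty 0.41 tz 3.04 roll -0.002 j6 44.0
```

>>> {"name": "send_rows", "arguments": {"series": [{"tx":0.3,"ty":0.4,"tz":1,"roll":0,"claw":1},{"tx":0.3,"ty":0.4,"tz":2,"roll":0,"claw":1},{"tx":0.3,"ty":0.4,"tz":2.7,"roll":0,"claw":1},{"tx":0.3,"ty":0.4,"tz":2.9,"roll":0,"claw":1},{"tx":0.3,"ty":0.4,"tz":2.9,"roll":0,"claw":1}]}}

```text
t: 14.95
tcp_pos: [0.6319, 0.1595, 0.0107]
orientation: [-180.0, 0.1, 55.3]
contact_force: [-0.4, -0.2, -2.5]
width: 0.0311
finger_force: 60.8
```

>>> {"name": "send_rows", "arguments": {"series": [{"tx":0,"ty":0,"tz":0.1,"roll":0,"claw":1},{"tx":0,"ty":0,"tz":0.2,"roll":0,"claw":1},{"tx":0,"ty":0,"tz":0.2,"roll":0,"claw":1}]}}

```text
t: 15.25
tcp_pos: [0.6327, 0.1596, 0.0096]
orientation: [180.0, -0.0, 55.3]
contact_force: [-0.8, 0.7, -2.8]
width: 0.0311
finger_force: 60.8
```

>>> {"name": "send_rows", "arguments": {"series": [{"tx":0,"ty":0,"tz":0.1,"roll":0,"claw":1},{"tx":0,"ty":0,"tz":0.2,"roll":0,"claw":1},{"tx":0,"ty":0,"tz":0.2,"roll":0,"claw":1}]}}

```text
t: 15.55
tcp_pos: [0.6323, 0.1595, 0.0071]
orientation: [-180.0, 0.0, 55.3]
contact_force: [0.6, 0.2, -2.6]
width: 0.0312
finger_force: 60.8
```

>>> {"name": "send_rows", "arguments": {"series": [{"tx":-0.1,"ty":-0.1,"tz":0.1,"roll":0,"claw":1},{"tx":-0.1,"ty":-0.1,"tz":0.1,"roll":0,"claw":1}]}}

```text
t: 15.75
tcp_pos: [0.6312, 0.1593, 0.0065]
orientation: [180.0, -0.0, 55.3]
contact_force: [-0.1, -0.4, -2.8]
width: 0.0307
finger_force: 60.9
```

>>> {"name": "send_rows", "arguments": {"series": [{"tx":0,"ty":0,"tz":0.1,"roll":0,"claw":1},{"tx":0,"ty":0,"tz":0.1,"roll":0,"claw":1}]}}

```text
t: 15.95
tcp_pos: [0.6312, 0.1593, 0.0065]
orientation: [180.0, -0.0, 55.3]
contact_force: [-3.2, -0.5, 4.2]
width: 0.0306
finger_force: 61.5
```

>>> {"name": "send_rows", "arguments": {"series": [{"tx":0,"ty":0,"tz":0.1,"roll":0,"claw":1},{"tx":0,"ty":0,"tz":0.1,"roll":0,"claw":1}]}}

```text
t: 16.15
tcp_pos: [0.6312, 0.1593, 0.0065]
orientation: [180.0, -0.0, 55.3]
contact_force: [-4.9, -1.1, 8.8]
width: 0.031
finger_force: 62.1
```

>>> {"name": "send_rows", "arguments": {"series": [{"tx":0,"ty":0,"tz":-0.1,"roll":0,"claw":0.0},{"tx":0,"ty":0,"tz":-0.1,"roll":0,"claw":0.0},{"tx":0,"ty":0,"tz":-0.1,"roll":0,"claw":0.0},{"tx":0,"ty":0,"tz":-1,"roll":0,"claw":0.0},{"tx":0,"ty":0,"tz":-4,"roll":0,"claw":0},{"tx":0,"ty":0,"tz":-8,"roll":0,"claw":0},{"tx":0,"ty":0,"tz":-11,"roll":0,"claw":-1},{"tx":0,"ty":0,"tz":-11,"roll":0,"claw":-1}]}}

```text
t: 16.95
tcp_pos: [0.6349, 0.16, 0.1222]
orientation: [179.5, -0.5, 55.3]
contact_force: [0.8, 0.9, 1.2]
width: 0.0703
finger_force: 0.0
```

```bash
python3 -c "
from h import *
go(392.3,-299,110,30)"
```

```text
tx -51.55 ty 6.15 tz 1.22 roll 0.442 j6 44.0
```

>>> {"name": "send_rows", "arguments": {"series": [{"tx":-5,"ty":0.6,"tz":0,"roll":0.05,"claw":-1},{"tx":-10,"ty":1.2,"tz":0,"roll":0.1,"claw":-1},{"tx":-15,"ty":1.8,"tz":0,"roll":0.15,"claw":-1},{"tx":-20,"ty":2.4,"tz":0,"roll":0.2,"claw":-1},{"tx":-25,"ty":3,"tz":0,"roll":0.25,"claw":-1},{"tx":-30,"ty":3.6,"tz":0,"roll":0.3,"claw":-1},{"tx":-35,"ty":4.2,"tz":0,"roll":0.35,"claw":-1},{"tx":-40,"ty":4.8,"tz":0,"roll":0.4,"claw":-1}]}}

```text
t: 17.75
tcp_pos: [0.4431, -0.1959, 0.1143]
orientation: [180.0, -0.0, 32.3]
contact_force: [0.1, -0.5, -0.4]
width: 0.0854
finger_force: 0.0
```

```bash
python3 -c "
from h import *
go(392.3,-299,60,30)
t=manip.get_image('top');p=blob(mask(t,(12,90,60),(35,255,255),(215,160,290,220)));P=ray('top',p,.04);print(len(p),P.mean(0),rect(P))"
```

```text
tx -9.81 ty 6.00 tz 5.43 roll 0.040 j6 27.0
292 [0.63054077 0.15759349 0.04      ] ((631.0675048828125, 157.87069702148438), (57.564605712890625, 30.24663543701172), 55.337005615234375)
```

Valve sits at (631,158) against the wanted (630.5,159.5). On to the tub.

>>> {"name": "send_rows", "arguments": {"series": [{"tx":-4,"ty":2.4,"tz":0,"roll":0.04,"claw":-1},{"tx":-8,"ty":4.8,"tz":0,"roll":0.04,"claw":-1},{"tx":-9.8,"ty":6,"tz":1,"roll":0.04,"claw":-1},{"tx":-9.8,"ty":6,"tz":4,"roll":0.04,"claw":-1},{"tx":-9.8,"ty":6,"tz":5,"roll":0.04,"claw":-1},{"tx":-9.8,"ty":6,"tz":5,"roll":0.04,"claw":-1}]}}

```text
t: 18.4
tcp_pos: [0.3926, -0.296, 0.062]
orientation: [-179.7, 0.1, 30.1]
contact_force: [0.2, 0.8, 0.5]
width: 0.0858
finger_force: 0.0
```

```bash
python3 -c "
from h import *
go(392.3,-299,15,30)"
```

```text
tx -0.17 ty 0.25 tz 4.70 roll 0.002 j6 16.0
```

>>> {"name": "send_rows", "arguments": {"series": [{"tx":-0.2,"ty":0.2,"tz":0,"roll":0,"claw":-1},{"tx":-0.2,"ty":0.2,"tz":2,"roll":0,"claw":-1},{"tx":-0.2,"ty":0.2,"tz":4,"roll":0,"claw":-1},{"tx":-0.2,"ty":0.2,"tz":4.7,"roll":0,"claw":-1},{"tx":-0.2,"ty":0.2,"tz":4.7,"roll":0,"claw":-1}]}}

```text
t: 18.9
tcp_pos: [0.3932, -0.2999, 0.0173]
orientation: [-180.0, 0.0, 30.2]
contact_force: [0.6, 0.3, 0.5]
width: 0.0851
finger_force: 0.0
```

>>> {"name": "send_rows", "arguments": {"series": [{"tx":0,"ty":0,"tz":0,"roll":0,"claw":1},{"tx":0,"ty":0,"tz":0,"roll":0,"claw":1},{"tx":0,"ty":0,"tz":0,"roll":0,"claw":1},{"tx":0,"ty":0,"tz":0,"roll":0,"claw":1},{"tx":0,"ty":0,"tz":0,"roll":0,"claw":1}], "force": 50}}

```text
t: 19.4
tcp_pos: [0.3939, -0.3009, 0.0189]
orientation: [179.9, -0.0, 30.1]
contact_force: [-0.3, 1.1, 5.7]
width: 0.0449
finger_force: 51.6
```

>>> {"name": "send_rows", "arguments": {"series": [{"tx":0,"ty":0,"tz":-2,"roll":0,"claw":1},{"tx":0,"ty":0,"tz":-5,"roll":0,"claw":1},{"tx":0,"ty":0,"tz":-9,"roll":0,"claw":1},{"tx":0,"ty":0,"tz":-11,"roll":0,"claw":1},{"tx":0,"ty":0,"tz":-11,"roll":0,"claw":1}]}}

```text
t: 19.9
tcp_pos: [0.3949, -0.3021, 0.1312]
orientation: [179.5, -0.1, 30.1]
contact_force: [-0.0, -0.6, -0.9]
width: 0.045
finger_force: 51.8
```

```bash
python3 -c "
from h import *
go(614.5,246,130,55.5)"
```

```text
tx 46.50 ty -36.39 tz 0.12 roll -0.443 j6 16.0
```

>>> {"name": "send_rows", "arguments": {"series": [{"tx":2.5,"ty":-2,"tz":0,"roll":-0.03,"claw":1},{"tx":6,"ty":-4.7,"tz":0,"roll":-0.08,"claw":1},{"tx":10,"ty":-7.8,"tz":0,"roll":-0.13,"claw":1},{"tx":14,"ty":-11,"tz":0,"roll":-0.18,"claw":1},{"tx":18,"ty":-14,"tz":0,"roll":-0.23,"claw":1},{"tx":22,"ty":-17.2,"tz":0,"roll":-0.28,"claw":1},{"tx":26,"ty":-20.4,"tz":0,"roll":-0.33,"claw":1},{"tx":30,"ty":-23.5,"tz":0,"roll":-0.38,"claw":1}]}}

```text
t: 20.7
tcp_pos: [0.5319, 0.0509, 0.1247]
orientation: [-179.8, 0.1, 52.0]
contact_force: [-0.4, -0.3, -1.2]
width: 0.0453
finger_force: 51.8
```

```bash
python3 -c "
from h import *
go(614.5,246,60,55.5)"
```

```text
tx 20.46 ty -5.49 tz 6.47 roll -0.061 j6 37.0
```

>>> {"name": "send_rows", "arguments": {"series": [{"tx":4,"ty":-1.1,"tz":0,"roll":-0.06,"claw":1},{"tx":8,"ty":-2.2,"tz":0,"roll":-0.06,"claw":1},{"tx":12,"ty":-3.2,"tz":0,"roll":-0.06,"claw":1},{"tx":16,"ty":-4.3,"tz":0,"roll":-0.06,"claw":1},{"tx":19,"ty":-5.1,"tz":0,"roll":-0.06,"claw":1},{"tx":20.5,"ty":-5.5,"tz":1,"roll":-0.06,"claw":1},{"tx":20.5,"ty":-5.5,"tz":4,"roll":-0.06,"claw":1},{"tx":20.5,"ty":-5.5,"tz":6,"roll":-0.06,"claw":1}]}}

```text
t: 21.5
tcp_pos: [0.6142, 0.2435, 0.0626]
orientation: [-179.8, 0.3, 55.4]
contact_force: [0.4, -1.0, -2.1]
width: 0.0453
finger_force: 51.8
```

```bash
python3 -c "
from h import *
go(614.5,246,25,55.5)"
```

```text
tx 0.23 ty -0.11 tz 3.76 roll -0.002 j6 51.0
```

>>> {"name": "send_rows", "arguments": {"series": [{"tx":0.2,"ty":-0.1,"tz":1.5,"roll":0,"claw":1},{"tx":0.2,"ty":-0.1,"tz":2.7,"roll":0,"claw":1},{"tx":0.2,"ty":-0.1,"tz":3.3,"roll":0,"claw":1},{"tx":0.2,"ty":-0.1,"tz":3.5,"roll":0,"claw":1},{"tx":0.2,"ty":-0.1,"tz":3.5,"roll":0,"claw":1}]}}

```text
t: 22.0
tcp_pos: [0.6168, 0.2463, 0.033]
orientation: [180.0, -0.0, 55.3]
contact_force: [-0.7, 0.7, -1.1]
width: 0.0452
finger_force: 51.8
```

>>> {"name": "send_rows", "arguments": {"series": [{"tx":0,"ty":0,"tz":0.1,"roll":0,"claw":1},{"tx":0,"ty":0,"tz":0.2,"roll":0,"claw":1},{"tx":0,"ty":0,"tz":0.2,"roll":0,"claw":1}]}}

```text
t: 22.3
tcp_pos: [0.6166, 0.2465, 0.0309]
orientation: [180.0, -0.0, 55.3]
contact_force: [-0.0, 0.3, -1.3]
width: 0.0454
finger_force: 51.8
```

>>> {"name": "send_rows", "arguments": {"series": [{"tx":-0.1,"ty":-0.2,"tz":0.2,"roll":0,"claw":1},{"tx":-0.1,"ty":-0.2,"tz":0.4,"roll":0,"claw":1},{"tx":-0.1,"ty":-0.2,"tz":0.6,"roll":0,"claw":1},{"tx":-0.1,"ty":-0.2,"tz":0.6,"roll":0,"claw":1}]}}

```text
t: 22.7
tcp_pos: [0.6137, 0.2466, 0.0237]
orientation: [-180.0, 0.1, 55.3]
contact_force: [-0.8, 1.0, -2.1]
width: 0.0451
finger_force: 51.8
```

>>> {"name": "send_rows", "arguments": {"series": [{"tx":0,"ty":0,"tz":0.1,"roll":0,"claw":1},{"tx":0,"ty":0,"tz":0.1,"roll":0,"claw":1}]}}

```text
t: 22.9
tcp_pos: [0.6141, 0.2467, 0.0232]
orientation: [-180.0, 0.0, 55.3]
contact_force: [0.7, -0.9, -2.2]
width: 0.045
finger_force: 51.8
```

>>> {"name": "send_rows", "arguments": {"series": [{"tx":0,"ty":0,"tz":0.1,"roll":0,"claw":1},{"tx":0,"ty":0,"tz":0.1,"roll":0,"claw":1}]}}

```text
t: 23.1
tcp_pos: [0.6141, 0.2467, 0.0222]
orientation: [-180.0, 0.0, 55.3]
contact_force: [0.3, -0.4, -2.5]
width: 0.0449
finger_force: 51.8
```

>>> {"name": "send_rows", "arguments": {"series": [{"tx":0,"ty":0,"tz":0.1,"roll":0,"claw":1},{"tx":0,"ty":0,"tz":0.1,"roll":0,"claw":1}]}}

```text
t: 23.3
tcp_pos: [0.6142, 0.2468, 0.022]
orientation: [180.0, -0.0, 55.3]
contact_force: [-0.8, -0.8, 1.4]
width: 0.0453
finger_force: 52.1
```

>>> {"name": "send_rows", "arguments": {"series": [{"tx":0,"ty":0,"tz":0.1,"roll":0,"claw":1},{"tx":0,"ty":0,"tz":0.1,"roll":0,"claw":1}]}}

```text
t: 23.5
tcp_pos: [0.6143, 0.2469, 0.0221]
orientation: [180.0, -0.0, 55.3]
contact_force: [-3.0, -1.3, 5.3]
width: 0.0451
finger_force: 52.4
```

>>> {"name": "send_rows", "arguments": {"series": [{"tx":0,"ty":0,"tz":-0.1,"roll":0,"claw":-0.35},{"tx":0,"ty":0,"tz":-0.1,"roll":0,"claw":-0.35},{"tx":0,"ty":0,"tz":-0.1,"roll":0,"claw":-0.35},{"tx":0,"ty":0,"tz":-1,"roll":0,"claw":-0.35},{"tx":0,"ty":0,"tz":-4,"roll":0,"claw":-0.35},{"tx":0,"ty":0,"tz":-8,"roll":0,"claw":-0.35},{"tx":0,"ty":0,"tz":-9,"roll":0,"claw":-1},{"tx":0,"ty":0,"tz":-9,"roll":0,"claw":-1}]}}

```text
t: 24.3
tcp_pos: [0.6162, 0.2474, 0.1145]
orientation: [179.7, -0.3, 55.3]
contact_force: [1.0, -0.2, -0.2]
width: 0.0838
finger_force: 0.0
```

```bash
python3 -c "
from h import *
go(449,298.2,60,47.2)"
```

```text
tx -5.33 ty -16.64 tz 5.45 roll 0.142 j6 52.0
```

>>> {"name": "send_rows", "arguments": {"series": [{"tx":-1.4,"ty":-4.2,"tz":0,"roll":0.07,"claw":-1},{"tx":-2.7,"ty":-8.4,"tz":0,"roll":0.13,"claw":-1},{"tx":-4,"ty":-12.6,"tz":0,"roll":0.13,"claw":-1},{"tx":-5.3,"ty":-16.6,"tz":0.5,"roll":0.13,"claw":-1},{"tx":-5.3,"ty":-16.6,"tz":3,"roll":0.13,"claw":-1},{"tx":-5.3,"ty":-16.6,"tz":5,"roll":0.13,"claw":-1},{"tx":-5.3,"ty":-16.6,"tz":5,"roll":0.13,"claw":-1}]}}

```text
t: 25.0
tcp_pos: [0.4436, 0.2959, 0.0552]
orientation: [-179.8, 0.6, 47.9]
contact_force: [0.4, 0.6, -0.3]
width: 0.0855
finger_force: 0.0
```

```bash
python3 -c "
from h import *
go(449,298.2,0,48)
t=manip.get_image('top');p=blob(mask(t,(45,90,40),(85,255,255),(180,160,260,230)));P=ray('top',p,.065);print(len(p),P.mean(0),rect(P))"
```

```text
tx 0.53 ty 0.25 tz 5.52 roll -0.001 j6 70.0
321 [0.61396987 0.24490333 0.065     ] ((613.7238159179688, 244.78887939453125), (44.07577133178711, 44.54076385498047), 89.85343933105469)
```

Tub sits at (614,245) against the wanted (614.5,246). Now the elbow.

>>> {"name": "send_rows", "arguments": {"series": [{"tx":0.5,"ty":0.2,"tz":0.5,"roll":0,"claw":-1},{"tx":0.5,"ty":0.2,"tz":3,"roll":0,"claw":-1},{"tx":0.5,"ty":0.2,"tz":5,"roll":0,"claw":-1},{"tx":0.5,"ty":0.2,"tz":5.5,"roll":0,"claw":-1},{"tx":0.5,"ty":0.2,"tz":5.5,"roll":0,"claw":-1}]}}

```text
t: 25.55
tcp_pos: [0.4526, 0.2998, 0.005]
orientation: [-180.0, 0.1, 47.9]
contact_force: [0.2, -0.4, 0.4]
width: 0.0851
finger_force: 0.0
```

>>> {"name": "send_rows", "arguments": {"series": [{"tx":0,"ty":0,"tz":0,"roll":0,"claw":1},{"tx":0,"ty":0,"tz":0,"roll":0,"claw":1},{"tx":0,"ty":0,"tz":0,"roll":0,"claw":1},{"tx":0,"ty":0,"tz":0,"roll":0,"claw":1},{"tx":0,"ty":0,"tz":0,"roll":0,"claw":1},{"tx":0,"ty":0,"tz":0,"roll":0,"claw":1}], "force": 40}}

```text
t: 26.15
tcp_pos: [0.4534, 0.3001, 0.0066]
orientation: [179.9, -0.1, 47.9]
contact_force: [0.6, -0.6, 6.5]
width: 0.0284
finger_force: 36.2
```

The grip is too high and 4 mm off along the bend. I open and re-seat lower.

>>> {"name": "send_rows", "arguments": {"series": [{"tx":0,"ty":0,"tz":0,"roll":0,"claw":-0.6},{"tx":0,"ty":0,"tz":0,"roll":0,"claw":-0.6},{"tx":-0.4,"ty":0,"tz":0.3,"roll":0,"claw":-0.6},{"tx":-0.4,"ty":0,"tz":0.3,"roll":0,"claw":-0.6}]}}

```text
t: 26.55
tcp_pos: [0.4483, 0.2962, 0.0011]
orientation: [-179.9, 0.2, 47.9]
contact_force: [-0.6, 0.5, -0.8]
width: 0.0683
finger_force: 0.0
```

```bash
python3 -c "
from h import *
go(449,298.2,-2,48)
im=manip.get_image('scene')[150:230,310:410];cv2.imwrite('pics/s6.png',cv2.resize(im,None,fx=6,fy=6,interpolation=cv2.INTER_CUBIC)[:,:,::-1])"
```

```text
tx 0.19 ty -0.08 tz 0.31 roll -0.002 j6 70.0
```

View pics/s6.png

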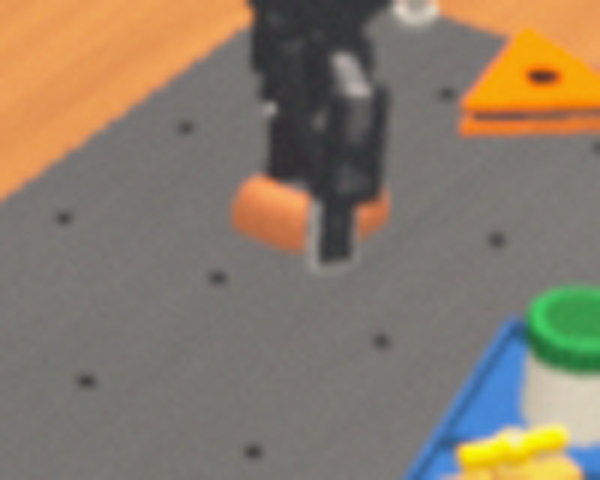

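The elbow lies flat, spanning crop 235 to 388, with the outer finger at (333,235) about at mid-bend. Closing again, lower.

>>> {"name": "send_rows", "arguments": {"series": [{"tx":0.1,"ty":0,"tz":0.2,"roll":0,"claw":-0.6},{"tx":0.1,"ty":0,"tz":0.2,"roll":0,"claw":1},{"tx":0.1,"ty":0,"tz":0.2,"roll":0,"claw":1},{"tx":0.1,"ty":0,"tz":0.2,"roll":0,"claw":1},{"tx":0.1,"ty":0,"tz":0.2,"roll":0,"claw":1},{"tx":0.1,"ty":0,"tz":0.2,"roll":0,"claw":1}]}}

```text
t: 27.2
tcp_pos: [0.4508, 0.2977, 0.0007]
orientation: [180.0, -0.0, 47.9]
contact_force: [1.1, -0.0, 1.4]
width: 0.0289
finger_force: 40.7
```

>>> {"name": "send_rows", "arguments": {"series": [{"tx":0,"ty":0,"tz":-2,"roll":0,"claw":1},{"tx":0,"ty":0,"tz":-5,"roll":0,"claw":1},{"tx":0,"ty":0,"tz":-9,"roll":0,"claw":1},{"tx":0,"ty":0,"tz":-12,"roll":0,"claw":1},{"tx":0,"ty":0,"tz":-12,"roll":0,"claw":1}]}}

```text
t: 27.7
tcp_pos: [0.4531, 0.2994, 0.126]
orientation: [179.8, -0.6, 47.9]
contact_force: [0.3, 0.4, -0.0]
width: 0.0298
finger_force: 40.8
```

```bash
python3 -c "
from h import *
go(638.1,-109.9,120,55.5)"
```

```text
tx -17.96 ty 41.17 tz 0.60 roll -0.133 j6 70.0
```

>>> {"name": "send_rows", "arguments": {"series": [{"tx":-1.2,"ty":2.8,"tz":0,"roll":-0.02,"claw":1},{"tx":-3,"ty":6.9,"tz":0,"roll":-0.04,"claw":1},{"tx":-4.9,"ty":11.2,"tz":0,"roll":-0.06,"claw":1},{"tx":-6.8,"ty":15.5,"tz":0,"roll":-0.08,"claw":1},{"tx":-8.7,"ty":20,"tz":0,"roll":-0.1,"claw":1},{"tx":-10.6,"ty":24.3,"tz":0,"roll":-0.12,"claw":1},{"tx":-12.5,"ty":28.6,"tz":0,"roll":-0.13,"claw":1},{"tx":-14.4,"ty":33,"tz":0,"roll":-0.13,"claw":1}]}}

```text
t: 28.5
tcp_pos: [0.598, -0.0319, 0.1182]
orientation: [-179.8, 0.1, 55.3]
contact_force: [0.9, 0.7, -0.7]
width: 0.0291
finger_force: 40.9
```

```bash
python3 -c "
from h import *
go(638.1,-109.9,45,55.5)"
```

```text
tx -4.13 ty 7.73 tz 7.32 roll -0.003 j6 26.0
```

>>> {"name": "send_rows", "arguments": {"series": [{"tx":-2,"ty":4,"tz":0,"roll":0,"claw":1},{"tx":-4.1,"ty":7.7,"tz":0.5,"roll":0,"claw":1},{"tx":-4.1,"ty":7.7,"tz":3,"roll":0,"claw":1},{"tx":-4.1,"ty":7.7,"tz":6,"roll":0,"claw":1},{"tx":-4.1,"ty":7.7,"tz":7.3,"roll":0,"claw":1},{"tx":-4.1,"ty":7.7,"tz":7.3,"roll":0,"claw":1},{"tx":-4.1,"ty":7.7,"tz":7.3,"roll":0,"claw":1}]}}

```text
t: 29.2
tcp_pos: [0.6385, -0.1075, 0.0474]
orientation: [-180.0, 0.0, 55.4]
contact_force: [0.3, -0.6, -0.5]
width: 0.0293
finger_force: 40.9
```

```bash
python3 -c "
from h import *
go(638.1,-109.9,8,55.5)"
```

```text
tx -0.22 ty 0.10 tz 3.94 roll -0.002 j6 20.0
```

>>> {"name": "send_rows", "arguments": {"series": [{"tx":-0.2,"ty":0.1,"tz":1.5,"roll":0,"claw":1},{"tx":-0.2,"ty":0.1,"tz":3,"roll":0,"claw":1},{"tx":-0.2,"ty":0.1,"tz":3.6,"roll":0,"claw":1},{"tx":-0.2,"ty":0.1,"tz":3.9,"roll":0,"claw":1},{"tx":-0.2,"ty":0.1,"tz":3.9,"roll":0,"claw":1}]}}

```text
t: 29.7
tcp_pos: [0.6377, -0.11, 0.0075]
orientation: [-179.9, 0.0, 55.3]
contact_force: [-0.1, -0.1, -1.0]
width: 0.0292
finger_force: 40.9
```

>>> {"name": "send_rows", "arguments": {"series": [{"tx":0,"ty":0,"tz":0.1,"roll":0,"claw":1},{"tx":0,"ty":0,"tz":0.2,"roll":0,"claw":1},{"tx":0,"ty":0,"tz":0.2,"roll":0,"claw":1}]}}

```text
t: 30.0
tcp_pos: [0.6385, -0.1102, 0.0067]
orientation: [180.0, -0.0, 55.3]
contact_force: [1.1, 0.9, 0.0]
width: 0.0293
finger_force: 40.9
```

>>> {"name": "send_rows", "arguments": {"series": [{"tx":0,"ty":0,"tz":0.1,"roll":0,"claw":1},{"tx":0,"ty":0,"tz":0.2,"roll":0,"claw":1},{"tx":0,"ty":0,"tz":0.2,"roll":0,"claw":1}]}}

```text
t: 30.3
tcp_pos: [0.6381, -0.1101, 0.0042]
orientation: [-180.0, 0.0, 55.3]
contact_force: [-0.5, 0.3, -0.7]
width: 0.0292
finger_force: 40.9
```

>>> {"name": "send_rows", "arguments": {"series": [{"tx":0,"ty":0,"tz":0.1,"roll":0,"claw":1},{"tx":0,"ty":0,"tz":0.1,"roll":0,"claw":1}]}}

```text
t: 30.5
tcp_pos: [0.6383, -0.1102, 0.0037]
orientation: [180.0, 0.0, 55.3]
contact_force: [-0.6, -0.2, 1.6]
width: 0.0291
finger_force: 41.0
```

>>> {"name": "send_rows", "arguments": {"series": [{"tx":0,"ty":0,"tz":0.1,"roll":0,"claw":1},{"tx":0,"ty":0,"tz":0.1,"roll":0,"claw":1}]}}

```text
t: 30.7
tcp_pos: [0.6384, -0.1103, 0.0036]
orientation: [180.0, -0.0, 55.3]
contact_force: [-3.1, 1.1, 5.0]
width: 0.0294
finger_force: 41.0
```

>>> {"name": "send_rows", "arguments": {"series": [{"tx":0,"ty":0,"tz":-0.1,"roll":0,"claw":0.05},{"tx":0,"ty":0,"tz":-0.1,"roll":0,"claw":0.05},{"tx":0,"ty":0,"tz":-0.1,"roll":0,"claw":0.05},{"tx":0,"ty":0,"tz":-1,"roll":0,"claw":0.05},{"tx":0,"ty":0,"tz":-4,"roll":0,"claw":0.05},{"tx":0,"ty":0,"tz":-8,"roll":0,"claw":0.05},{"tx":0,"ty":0,"tz":-9,"roll":0,"claw":-0.5},{"tx":0,"ty":0,"tz":-9,"roll":0,"claw":-0.5}]}}

```text
t: 31.5
tcp_pos: [0.6404, -0.1107, 0.0964]
orientation: [179.6, -0.1, 55.3]
contact_force: [1.4, -0.3, -0.9]
width: 0.064
finger_force: 0.0
```

```bash
python3 -c "
from h import *
go(445,-146.8,60,55.5)"
```

```text
tx -14.08 ty -14.01 tz 3.64 roll -0.003 j6 20.0
```

>>> {"name": "send_rows", "arguments": {"series": [{"tx":-3.5,"ty":-3.5,"tz":0,"roll":0,"claw":-0.6},{"tx":-7,"ty":-7,"tz":0,"roll":0,"claw":-0.6},{"tx":-10.5,"ty":-10.5,"tz":0,"roll":0,"claw":-0.6},{"tx":-14,"ty":-14,"tz":0,"roll":0,"claw":-0.6},{"tx":-14,"ty":-14,"tz":2,"roll":0,"claw":-0.6},{"tx":-14,"ty":-14,"tz":3.2,"roll":0,"claw":-0.6},{"tx":-14,"ty":-14,"tz":3.2,"roll":0,"claw":-0.6},{"tx":-14,"ty":-14,"tz":3.2,"roll":0,"claw":-0.6}]}}

```text
t: 32.3
tcp_pos: [0.4437, -0.1454, 0.0595]
orientation: [-179.9, 0.0, 55.4]
contact_force: [1.4, 0.5, -0.2]
width: 0.0682
finger_force: 0.0
```

```bash
python3 -c "
from h import *
go(445,-146.8,0,55.5)
t=manip.get_image('top');p=blob(mask(t,(7,60,60),(25,235,255),(335,155,395,215)));P=ray('top',p,.028);print(len(p),P.mean(0),rect(P))
cv2.imwrite('pics/t2.png',cv2.resize(t[145:225,180:440],None,fx=3,fy=3,interpolation=cv2.INTER_CUBIC)[:,:,::-1])"
```

```text
tx -0.04 ty 0.19 tz 5.95 roll -0.002 j6 10.0
306 [ 0.63564677 -0.10966923  0.028     ] ((635.2891235351562, -109.90904235839844), (68.74125671386719, 37.55357360839844), 51.895137786865234)
```

View pics/t2.png

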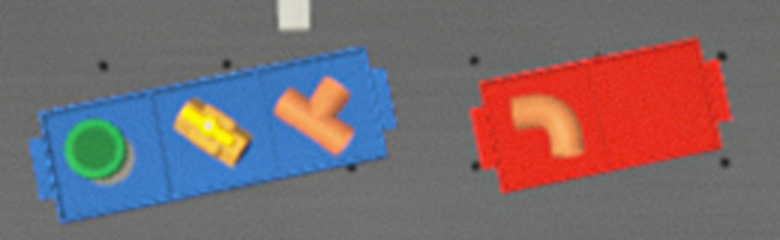

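Crop: tub (95,150), valve (213,130) and tee (318,113) are each centred in a blue compartment. The elbow (550,125) is in the left red compartment. Last, the reducer.

>>> {"name": "send_rows", "arguments": {"series": [{"tx":0,"ty":0.2,"tz":1,"roll":0,"claw":-0.6},{"tx":0,"ty":0.2,"tz":3,"roll":0,"claw":-0.6},{"tx":0,"ty":0.2,"tz":5,"roll":0,"claw":-0.6},{"tx":0,"ty":0.2,"tz":5.8,"roll":0,"claw":-0.6},{"tx":0,"ty":0.2,"tz":5.8,"roll":0,"claw":-0.6},{"tx":0,"ty":0.2,"tz":5.8,"roll":0,"claw":-0.6}]}}

```text
t: 32.95
tcp_pos: [0.4458, -0.1471, 0.0028]
orientation: [179.9, -0.0, 55.3]
contact_force: [0.3, 1.0, -0.0]
width: 0.0685
finger_force: 0.0
```

>>> {"name": "send_rows", "arguments": {"series": [{"tx":0,"ty":0,"tz":0,"roll":0,"claw":1},{"tx":0,"ty":0,"tz":0,"roll":0,"claw":1},{"tx":0,"ty":0,"tz":0,"roll":0,"claw":1},{"tx":0,"ty":0,"tz":0,"roll":0,"claw":1},{"tx":0,"ty":0,"tz":0,"roll":0,"claw":1}], "force": 30}}

```text
t: 33.45
tcp_pos: [0.4457, -0.1471, 0.0033]
orientation: [179.9, -0.0, 55.3]
contact_force: [-0.5, 0.7, 3.8]
width: 0.0243
finger_force: 29.9
```

>>> {"name": "send_rows", "arguments": {"series": [{"tx":0,"ty":0,"tz":-2,"roll":0,"claw":1},{"tx":0,"ty":0,"tz":-5,"roll":0,"claw":1},{"tx":0,"ty":0,"tz":-8,"roll":0,"claw":1},{"tx":0,"ty":0,"tz":-8,"roll":0,"claw":1}]}}

```text
t: 33.85
tcp_pos: [0.448, -0.1482, 0.0869]
orientation: [179.5, -0.1, 55.3]
contact_force: [0.9, -0.1, 0.2]
width: 0.0243
finger_force: 29.7
```

```bash
python3 -c "
from h import *
go(650,-193.7,40,55.5)"
```

```text
tx 7.74 ty 19.20 tz 4.69 roll -0.003 j6 9.0
```

>>> {"name": "send_rows", "arguments": {"series": [{"tx":1.3,"ty":3.2,"tz":0,"roll":0,"claw":1},{"tx":3,"ty":7.4,"tz":0,"roll":0,"claw":1},{"tx":4.7,"ty":11.6,"tz":0,"roll":0,"claw":1},{"tx":6.4,"ty":15.8,"tz":0,"roll":0,"claw":1},{"tx":7.7,"ty":19.2,"tz":0.5,"roll":0,"claw":1},{"tx":7.7,"ty":19.2,"tz":3,"roll":0,"claw":1},{"tx":7.7,"ty":19.2,"tz":4.3,"roll":0,"claw":1},{"tx":7.7,"ty":19.2,"tz":4.3,"roll":0,"claw":1}]}}

```text
t: 34.65
tcp_pos: [0.6435, -0.1914, 0.0341]
orientation: [-179.5, 0.1, 55.3]
contact_force: [-0.1, 0.8, -1.0]
width: 0.0248
finger_force: 29.8
```

```bash
python3 -c "
from h import *
go(650,-193.7,10,55.5)"
```

```text
tx 0.19 ty 0.67 tz 2.41 roll -0.003 j6 13.0
```

>>> {"name": "send_rows", "arguments": {"series": [{"tx":0.2,"ty":0.6,"tz":1,"roll":0,"claw":1},{"tx":0.2,"ty":0.6,"tz":1.8,"roll":0,"claw":1},{"tx":0.2,"ty":0.6,"tz":2.2,"roll":0,"claw":1},{"tx":0.2,"ty":0.6,"tz":2.2,"roll":0,"claw":1},{"tx":0.2,"ty":0.6,"tz":2.2,"roll":0,"claw":1}]}}

```text
t: 35.15
tcp_pos: [0.6529, -0.1945, 0.0179]
orientation: [180.0, -0.0, 55.3]
contact_force: [0.4, -0.9, -0.6]
width: 0.0245
finger_force: 29.8
```

```bash
python3 -c "
from h import *
go(650,-193.7,6.3,55.5)"
```

```text
tx -0.10 ty -0.29 tz 1.16 roll -0.003 j6 13.0
```

>>> {"name": "send_rows", "arguments": {"series": [{"tx":-0.1,"ty":-0.3,"tz":0.3,"roll":0,"claw":1},{"tx":-0.1,"ty":-0.3,"tz":0.6,"roll":0,"claw":1},{"tx":-0.1,"ty":-0.3,"tz":0.9,"roll":0,"claw":1},{"tx":-0.1,"ty":-0.3,"tz":1.0,"roll":0,"claw":1},{"tx":-0.1,"ty":-0.3,"tz":1.0,"roll":0,"claw":1}]}}

```text
t: 35.65
tcp_pos: [0.6496, -0.1935, 0.0069]
orientation: [-180.0, 0.0, 55.3]
contact_force: [0.6, -0.2, -0.6]
width: 0.0249
finger_force: 29.8
```

>>> {"name": "send_rows", "arguments": {"series": [{"tx":0,"ty":0,"tz":0.1,"roll":0,"claw":1},{"tx":0,"ty":0,"tz":0.1,"roll":0,"claw":1}]}}

```text
t: 35.85
tcp_pos: [0.65, -0.1937, 0.0065]
orientation: [180.0, 0.0, 55.3]
contact_force: [-0.5, 0.6, -0.3]
width: 0.0247
finger_force: 29.8
```

>>> {"name": "send_rows", "arguments": {"series": [{"tx":0,"ty":0,"tz":0.1,"roll":0,"claw":1},{"tx":0,"ty":0,"tz":0.1,"roll":0,"claw":1}]}}

```text
t: 36.05
tcp_pos: [0.6501, -0.1937, 0.0063]
orientation: [180.0, -0.0, 55.3]
contact_force: [-2.1, -0.5, 2.8]
width: 0.0243
finger_force: 30.2
```

>>> {"name": "send_rows", "arguments": {"series": [{"tx":0,"ty":0,"tz":-0.05,"roll":0,"claw":0.1},{"tx":0,"ty":0,"tz":-0.05,"roll":0,"claw":0.1},{"tx":0,"ty":0,"tz":-0.05,"roll":0,"claw":0.1},{"tx":0,"ty":0,"tz":-1,"roll":0,"claw":0.1},{"tx":0,"ty":0,"tz":-4,"roll":0,"claw":0.1},{"tx":0,"ty":0,"tz":-8,"roll":0,"claw":0.1},{"tx":0,"ty":0,"tz":-12,"roll":0,"claw":0.1},{"tx":0,"ty":0,"tz":-14,"roll":0,"claw":0.1}]}}

```text
t: 36.85
tcp_pos: [0.6517, -0.1943, 0.1516]
orientation: [179.5, -0.1, 55.3]
contact_force: [0.5, -0.1, 0.0]
width: 0.0383
finger_force: 0.0
```

>>> {"name": "send_rows", "arguments": {"series": [{"tx":-5,"ty":-5,"tz":0,"roll":0,"claw":0.1},{"tx":-9,"ty":-9,"tz":0,"roll":0,"claw":0.1},{"tx":-13,"ty":-13,"tz":0,"roll":0,"claw":0.1},{"tx":-17,"ty":-17,"tz":0,"roll":0,"claw":0.1},{"tx":-17,"ty":-17,"tz":0,"roll":0,"claw":0.1},{"tx":-17,"ty":-17,"tz":0,"roll":0,"claw":0.1}]}}

```text
t: 37.45
tcp_pos: [0.4094, -0.237, 0.1459]
orientation: [-180.0, 0.1, 55.1]
contact_force: [-0.0, -0.1, -0.0]
width: 0.0385
finger_force: 0.0
```

```bash
python3 -c "
from h import *
t=manip.get_image('top');s=manip.get_image('scene')
a=cv2.resize(t[100:280,90:540],(750,300),interpolation=cv2.INTER_CUBIC);b=cv2.resize(s[150:360,80:520],(629,300),interpolation=cv2.INTER_CUBIC)
W=np.zeros((600,750,3),np.uint8);W[:300]=a;W[300:,:629]=b;cv2.imwrite('pics/f.png',W[:,:,::-1])"
```

```text
(no output)
```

View pics/f.png

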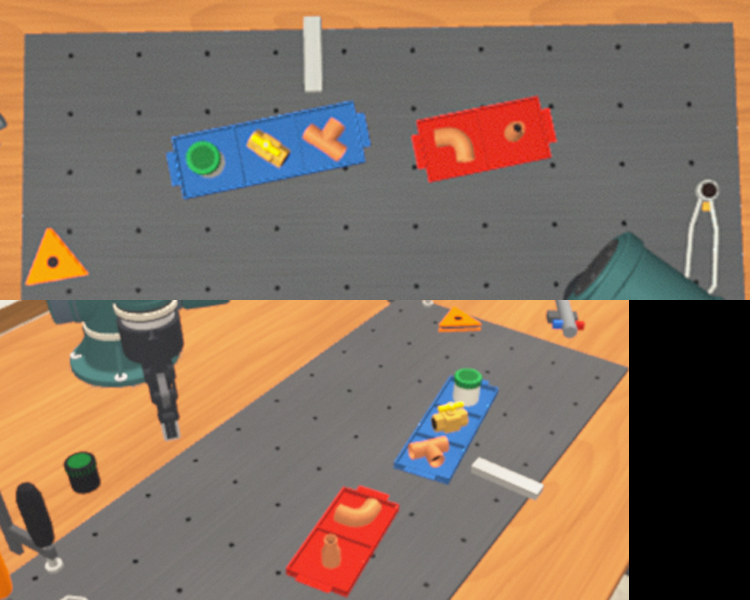

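All five parts are upright and centred in their own compartments: tub (205,158), valve (268,148), tee (327,138), elbow (455,143) and reducer (515,131). The magnet, bar and striker look unmoved, and the arm is clear.

```bash
python3 -c "
from rig import manip
print(manip.hand_in())"
```

```text
the job is handed in; nothing more can be done
None
```

I handed the job in with all five parts set down in compartments of their own: tee, valve and flux tub in the blue tray, elbow and reducer in the red. The magnet, striker and bar were left alone, and no verdict was returned.

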